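# Fit the stop collar to the hallmarking press

## Robot

A 6-joint arm with a two-finger parallel gripper is mounted at the origin on a cart in front of the work surface, level with it; the furniture and walls round the work are solid. World frame = base frame: x ahead of the robot, y to its left, z up, the work surface at z = 0. Lengths are in m, angles in degrees, forces in N, time in s.
With the tool pointing down it reaches from about 0.25 to 0.775 m from the base axis. Payload 4 kg.
Tool frame: the origin (TCP) lies at the very end of the fingers, on their centre line; the grasp point (between the pads) lies 19 mm behind it (bot.pinch_z is the z of the grasp point in the tool frame, in m); z points along the fingers, y is the direction in which the jaws open and shut (so a half turn about z gives the same grasp; the last joint's range is limited). The gripper opens to 94 mm and grips with 3 to 60 N. Pads are 16 mm wide; open, the fingers measure 119 mm over their backs; the gripper's body (75 mm by 177 mm) begins 78 mm behind the grasp point.
Start: joints at [-82.913, 4.996, 78.535, -0, 96.463, -5.907], TCP at [0.124, -0.536, 0.206] pointing down, gripper open.
Joint ranges: [-177.83, 177.83], [-43.37, 116.18], [15.69, 146.23], [-61.86, 241.86], [9.47, 152.12], [-147.06, 147.06]. Speed limits (degrees/s): [159.86, 159.86, 180, 180, 180, 180].

## Interface

Orientations are given as a 3x3 rotation matrix whose columns are the frame's x, y, z axes.
In Python, from bench import bot gives the robot as it stands.
- The arm moves only by the shell command python3 -m jog 'ROWS' [FORCE]. ROWS is JSON, a list of rows, each a list of 3 entries, a list of its own where there are three numbers: the shift along the tool's x, y, z normalised to -1 to 1, where 1 is 0.025 m, then the turn, a rotation vector about the tool's x, y, z normalised to -1 to 1, where 1 is 4 degrees, then the gripper command: -1 is fully open, 1 is shut, values between are in proportion. A call has 1 to 5 rows; each row shifts and turns the commanded pose from where the row before left it, along the tool's axes as they then stand; what a row does not reach is not made up. A row lasts 1/12 s, in which the tool goes at most 41.7 mm and 7.16 degrees, less where a joint would pass 70% of its speed; a pose out of reach is approached as far as the arm can. A call with a number of a shift or a turn outside -1 to 1 is refused whole. A call with a gripper value outside its range is refused whole. The fingers move at their own pace and stop on an object; FORCE is the grip in N (left out, the last holds). Time passes only in rows, so rows that do not move let the fingers close. It gives the time, the measured TCP pose, the force and the opening at its end, in the units of the state.
- bot.observe(): the state, without advancing time (a new reading comes with each control period).
- bot.read_camera(name): name is "scene" or "top"; returns a dict with "frame" (420x560x3 uint8, blue, green, red), "intrinsics" (3x3 intrinsics, pixels), "R" (3x3) and "t" (3): a world point X has camera coordinates R X + t. Camera axes: x right, y down, z forward; pixel columns grow to the right and rows downward; lengths in m; the calibration is good to about 2 mm. A picture is of the moment at which its call begins. There is no depth.
- bot.job_done(): hands the job in, once; it reports no verdict.
The state is a dict: "t": time; "q": joint angles; "dq": joint speeds; "joint_torque": joint torques, N m; "tcp_pos": TCP position; "tcp_rot": TCP orientation; "ft_force": force on the tool from outside, world axes, zero at the start; "ft_torque": the same for the moment, N m; "opening": finger opening in m.
Only numpy, scipy, OpenCV 4.12 (cv2) and the standard library are available. Lean on these libraries where they do the work, as an engineer would, in place of code of your own. Each camera call takes 0.05 s, during which the arm holds its last target.

## Task

Set the little hallmarking press for a shallow mark: pick up the taller of the two C-shaped stop collars by its tail and slide it over the press head, under the knob's flange, pushing it sideways through its gap onto the plunger until it snaps fully home; let go so that it stands flat on the head. Then make a trial stroke: press the knob down until it beds firmly on the collar (feel for 10 to 15 newtons on the collar, held for half a second) and let it spring right up again. Work gently: never load the collar against the head, plunger or knob with more than 25 newtons, and leave the short collar, the loose ring and the pot where they are.

Things in the scene. Friction and masses are not known exactly. Their poses are not given: they have to be found in the camera images.
- press: Base of the green hand press, fixed on the tray floor (z = 0), plate 108 x 78 mm; origin at floor level on the plunger's axis. Its steel column (19 mm thick, top 137 mm above the floor) stands 46 mm from that axis along the base's +x, which is turned up to 0.4 rad either way from world +x.
- press_head: Green press head, clamped on the column at a height that differs each time (top face 88 to 104 mm above the floor). Origin: centre of its level top face, on the plunger's vertical axis; z up, +x to the column. Its round front has radius 21 mm, 30 mm high. The clamp round the column is flush with the top face.
- plunger: Vertical steel plunger, 16 mm diameter, with a knob, held up by a spring in the head. Origin: coincides with press_head's while up, sinks with the plunger. With it up, 20.5 mm of bare plunger stand between the head's top face and the knob's steel flange (radius 15 mm, 4 mm thick).
- knob_top (a point): Centre of the turned wooden knob's flat top (13 mm radius; the knob's greatest radius is 16.5 mm), 44.5 mm above the plunger's origin. Pressing it takes 4.2 N at first plus 0.35 N per mm; with the tall collar fitted it goes down 2.5 mm, then the flange beds on the collar and the force rises steeply.
- tall_collar: Taller stop collar: steel, 18 mm high, about 95 g, flat on the tray floor. Origin: bore axis at its underside; z up; +x points out through the gap, tail along -x. C of 17.5 mm bore and 32 mm outside diameter; at home it clears the flange by 2.5 mm and has 0.75 mm clearance round the plunger. At the start +x is within 0.6 rad of world +x.
- tall_tail (a point): Where to grip the tall collar: middle of its tail at half height, 31 mm from the bore axis along -x, 9 mm above the underside. The tail is 12 mm wide with straight sides from 16 to 42 mm behind the bore axis, then a rounded end out to 48 mm.
- tall_mouth (a point): Middle of the tall collar's gap, 6 mm ahead of the bore axis, half height. The two lips are sprung jaws, 12 mm apart, flaring out to 21 mm at their tips, 15 mm ahead of the bore axis. They first touch the plunger when bore and plunger axes are 12 to 13 mm apart; pushing on takes about 10 to 15 N; some 2 to 6 mm further it snaps home and the jaws close.
- short_collar: Shorter stop collar: same shape and frame, but 10 mm high. Not to be used or moved. The two collars lie left of the press, in either order.
- ring_4: Loose plain ring, 25 mm across, 5 mm high, on the tray floor right of the press; origin at its underside. Bystander.
- gem_pot_2: Loose round lidded pot, 40 mm across, 24 mm high, behind the collars; origin at its underside. Bystander.

How it is judged (in metres and radians):
On the way, in this order (a step that is already met when the one before it is completed fails the run):
1. the tall collar is snapped home round the plunger, down on the head (horizontal distance between tall_collar and plunger below 0.002 m and z of tall_collar in the frame of press_head between -0.002 and 0.002 m), for 0.2 s.
2. trial stroke: the knob is pressed down and beds on the collar with at least 8 N (z of plunger in the frame of press_head below -0.0015 m and horizontal distance between tall_collar and plunger below 0.002 m and contact force between plunger and tall_collar above 8 N), for 0.2 s.
At the end, for the whole second after the job is handed in: The tall collar sits round the plunger, bore axis within 2 mm of the plunger's axis, flat on the head (underside within 1.5 mm of its top face, tilt under 0.06 rad), at rest, and the knob is fully up again (within 1 mm) (horizontal distance between tall_collar and plunger below 0.002 m and z of tall_collar in the frame of press_head between -0.0015 and 0.0015 m and angle between tall_collar's own z axis and vertical below 0.06 rad and linear speed of tall_collar below 0.01 m/s and z of plunger in the frame of press_head above -0.001 m); the robot touches nothing.
It fails at once if the collar is loaded against the head, plunger or knob with more than 25 N (contact force between plunger and tall_collar above 25 N or contact force between tall_collar and press_head above 25 N).
It fails at once if the short collar is shifted by more than 20 mm (distance of short_collar from where it was at the start of the episode above 0.02 m).
It fails at once if the ring or the pot is shifted by more than 20 mm (distance of any of ring_4, gem_pot_2 from where it was at the start of the episode above 0.02 m).
It also fails if it takes over 70 s, if anything falls off the work surface, if the arm or the gripper's body presses on something with over 40 N, if the wrist force passes 120 N, or if a joint passes its speed limit or range.

## Working session

There is one attempt and no reset: what is moved stays moved. The work goes in short steps, Python scripts to look and compute and a shell command to move; the robot and the scene stay as the last step left them, time stands still between calls to the robot, and variables do not carry over. Pictures are saved under pics/ and viewed, and the job is handed in when it is done.

```bash
ls; mkdir -p pics
python3 - <<'E'
from bench import bot
import cv2,numpy as np
s=bot.observe();print({k:np.round(v,3).tolist() for k,v in s.items()})
for n in ("scene","top"):
    c=bot.read_camera(n);cv2.imwrite(f"pics/{n}0.png",c["frame"]);print(n,c["intrinsics"],c["R"],c["t"])
E
```

```text
pics
{'t': 0.0, 'q': [-82.914, 5.039, 78.624, -0.001, 96.463, -5.907], 'dq': [-0.005, 0.155, -0.064, 0.137, -0.063, 0.037], 'joint_torque': [0.001, -34.018, -30.243, 0.072, 0.033, -0.0], 'tcp_pos': [0.124, -0.535, 0.204], 'tcp_rot': [[0.974, 0.225, -0.0], [0.225, -0.974, 0.002], [0.0, -0.002, -1.0]], 'ft_force': [0.497, -0.146, -0.133], 'ft_torque': [-0.046, -0.005, -0.003], 'opening': 0.094}
scene [[464.85824217   0.         275.06506358]
 [  0.         464.85824217 211.35100309]
 [  0.           0.           1.        ]] [[-0.78932309 -0.61396168  0.00448544]
 [-0.43537467  0.55454653 -0.70917349]
 [ 0.43291796 -0.56171986 -0.70501975]] [0.38896071 0.32270404 0.89179621]
top [[410.46615826   0.         281.92692268]
 [  0.         410.46615826 208.35150746]
 [  0.           0.           1.        ]] [[ 0.04017138 -0.99919143  0.00165703]
 [-0.97734805 -0.03963796 -0.20789329]
 [ 0.20779087  0.00673186 -0.97815011]] [-0.07114747  0.5242009   0.93235087]
```

View pics/scene0.png

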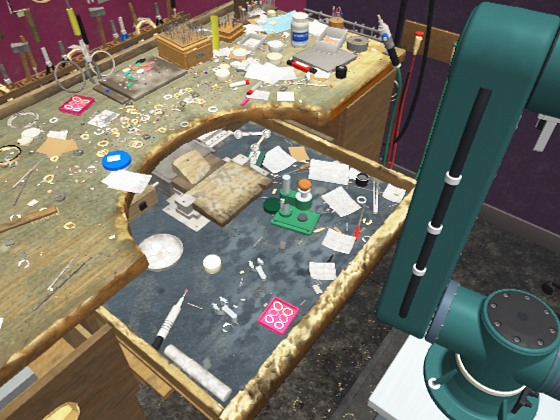

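View pics/top0.png

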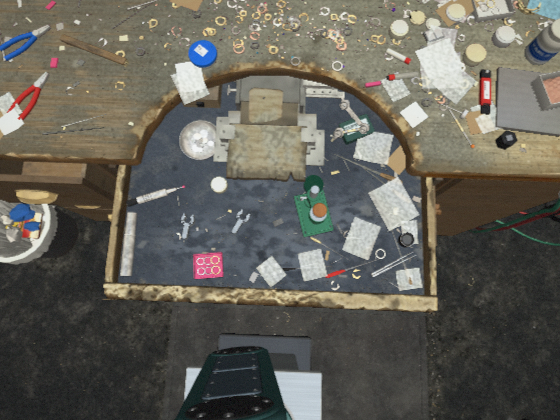

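The top view shows the two collars near (186,224) and (240,219), the pot near (219,185), and the press near (316,207). The scene view shows the collars near (258,268) and (225,308) and the press near (297,212). I'll zoom in on these.

Run:
```python
import cv2
a=cv2.imread("pics/top0.png");b=cv2.imread("pics/scene0.png")
cv2.imwrite("pics/z1.png",cv2.resize(a[170:250,165:345],None,fx=4.4,fy=4.4,interpolation=cv2.INTER_CUBIC))
cv2.imwrite("pics/z2.png",cv2.resize(b[165:325,190:350],None,fx=3.7,fy=3.7,interpolation=cv2.INTER_CUBIC))
```

```text
(no output)
```

View pics/z1.png

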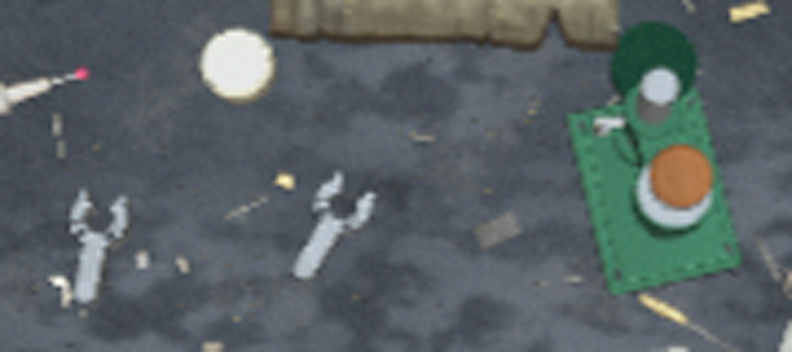

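View pics/z2.png

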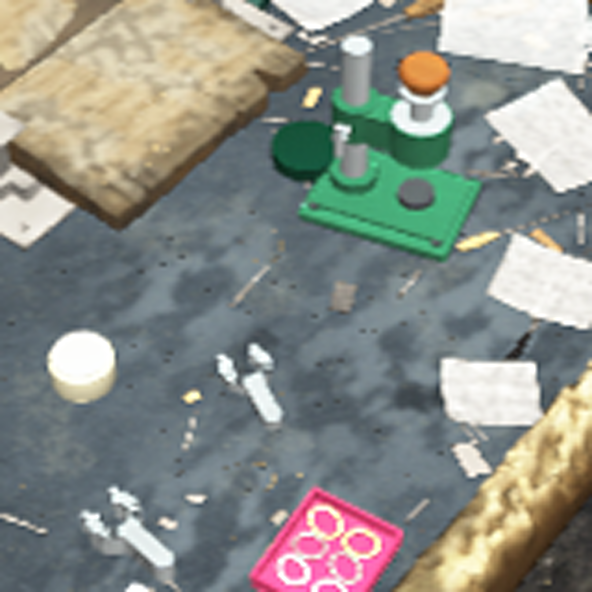

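```bash
cat > h.py <<'E'
import numpy as np,cv2
from bench import bot
def ray(c,uv):
    d=np.linalg.solve(c["intrinsics"],np.array([uv[0],uv[1],1.])); R=np.array(c["R"])
    return -R.T@np.array(c["t"]), R.T@d
def plane(c,uv,z):
    o,d=ray(c,uv); return o+d*(z-o[2])/d[2]
def tri(c1,u1,c2,u2):
    o1,d1=ray(c1,u1);o2,d2=ray(c2,u2);d1/=np.linalg.norm(d1);d2/=np.linalg.norm(d2)
    s=np.linalg.lstsq(np.c_[d1,-d2],o2-o1,rcond=None)[0]
    a=o1+s[0]*d1;b=o2+s[1]*d2
    return (a+b)/2,np.linalg.norm(a-b)
def proj(c,X):
    x=c["intrinsics"]@(np.array(c["R"])@np.array(X)+c["t"]);return x[:2]/x[2]
def comps(m,off,mn=8):
    n,l,s,ce=cv2.connectedComponentsWithStats(m.astype(np.uint8));
    return [(ce[i]+off,s[i],(l==i)) for i in range(1,n) if s[i,4]>=mn]
E
python3 - <<'E'
from h import *
for n,(r0,r1,c0,c1) in (("top",(170,250,165,345)),("scene",(165,325,190,350))):
    c=bot.read_camera(n);f=c["frame"][r0:r1,c0:c1].astype(int);B,G,R=f[...,0],f[...,1],f[...,2]
    for nm,m in (("orange",(R-B>70)&(R>130)),("green",(G-R>35)&(G>80)),("steel",(B>150)&(G>150)&(R>140)),):
        print(n,nm)
        for ce,s,l in comps(m,[c0,r0]): print(np.round(ce,1),s[:2]+[c0,r0],s[2:])
E
```

```text
top orange
[319.4 209.5] [313 203] [ 14  14 144]
top green
[311.9 214.7] [294 189] [ 39  48 911]
top steel
[218.4 184. ] [211 177] [ 16  15 195]
[314.5 189.3] [311 186] [ 8  8 48]
[169.4 190.5] [165 188] [11  7 37]
[303.1 197.5] [300 197] [ 7  3 12]
[316.  216.6] [310 209] [16 12 68]
[239.4 212.9] [237 210] [ 6  7 20]
[182.6 216.8] [181 214] [ 5  6 13]
[191.3 218.8] [190 215] [ 3  9 17]
[246.8 217.4] [244 214] [ 6  8 21]
[236.8 225.5] [232 219] [11 14 68]
[184.9 229.9] [182 223] [ 8 15 70]
[178.8 235. ] [176 233] [ 5  6 16]
[315.4 239.7] [312 238] [ 8  5 10]
[343.5 247.1] [342 244] [ 3  6 11]
scene orange
[303.8 166.4] [300 165] [10  4 25]
[304.2 183.8] [298 179] [ 14  11 111]
[273.8 191. ] [272 189] [ 5  5 13]
[318.8 229.9] [314 228] [11  5 17]
[337.1 229.6] [333 227] [ 9  6 18]
[344.  274.3] [337 270] [13 11 47]
[330. 300.] [307 279] [ 43  46 563]
[278.8 310.7] [258 297] [ 41  28 422]
[273.1 311.7] [270 310] [ 7  5 25]
[268.6 318.1] [267 316] [ 5  5 13]
[282.9 317.2] [281 315] [ 5  7 16]
scene green
[292.4 213.1] [264 188] [  56   48 1337]
scene steel
[191.5 166.7] [190 165] [ 6  5
[... 561 characters left out ...]
229.6] [314 228] [11  4 20]
[336.5 241. ] [321 227] [ 29  27 504]
[259.5 239. ] [257 237] [ 6  5 10]
[211.6 262.8] [203 254] [ 18  20 265]
[260.3 269. ] [255 258] [ 12  21 111]
[250.9 264.2] [248 261] [ 6  8 30]
[327.3 276. ] [309 261] [ 41  46 724]
[241.6 271.8] [240 271] [4 3 8]
[316.9 288.8] [312 284] [11 10 61]
[340. 291.] [338 290] [5 3 9]
[225.4 309.2] [212 296] [ 26  28 198]
[242.5 299.4] [240 299] [ 6  2 10]
[302.2 302.4] [300 300] [6 5 8]
[278.2 313.7] [264 301] [ 29  24 229]
[329.4 304.9] [327 302] [ 6  7 23]
[193.8 305.2] [190 304] [ 9  4 10]
[265.2 304.5] [264 303] [ 4  4 11]
[235. 306.] [233 305] [ 5  3 11]
[315.8 316.1] [309 308] [ 17  17 130]
[227.2 323.5] [224 322] [ 8  3 14]
```

Run:
```python
import cv2,numpy as np
a=cv2.imread("pics/top0.png");b=cv2.imread("pics/scene0.png")
z=lambda i,r,c,w:cv2.resize(i[r:r+w,c:c+w],(400,400),interpolation=cv2.INTER_CUBIC)
cv2.imwrite("pics/z3.png",np.hstack([z(a,206,168,40),z(a,202,224,40)]))
cv2.imwrite("pics/z4.png",np.hstack([z(b,290,205,40),z(b,250,240,40)]))
cv2.imwrite("pics/z5.png",np.hstack([z(a,180,290,50),z(b,168,268,50)]))
```

```text
(no output)
```

View pics/z3.png

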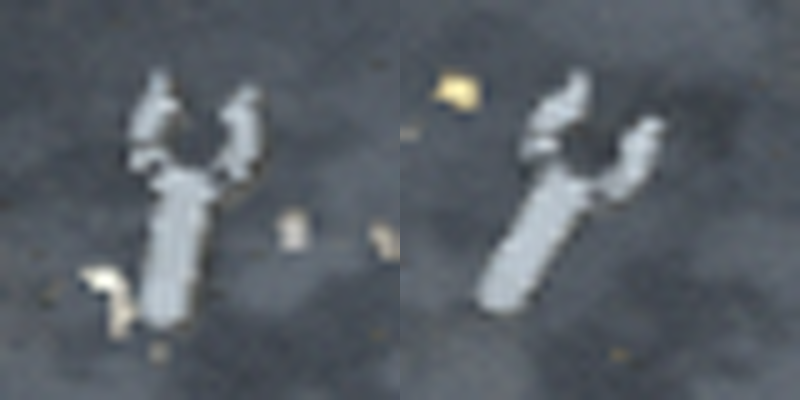

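View pics/z4.png

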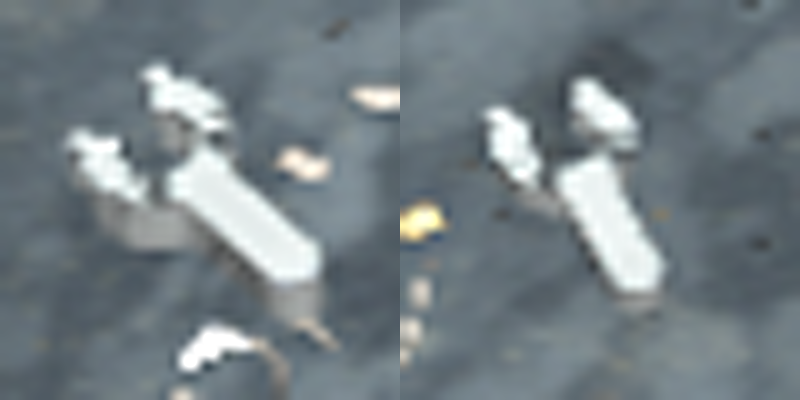

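View pics/z5.png

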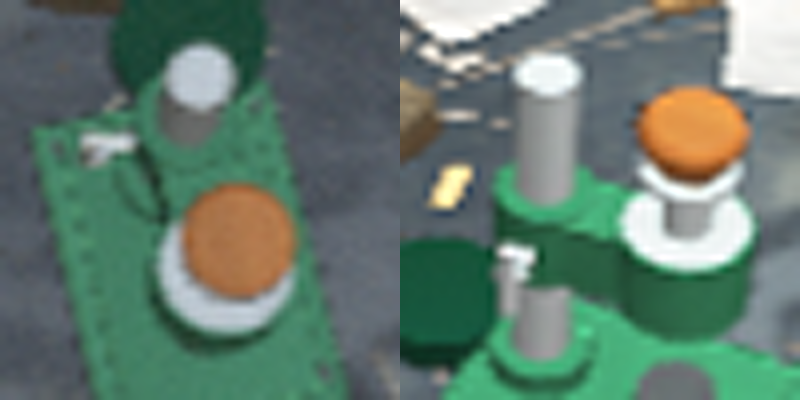

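Run:
```python
from h import *
T=bot.read_camera("top");S=bot.read_camera("scene")
print("head",tri(T,(318.2,213.1),S,(303.5,196.)))
print("knob",tri(T,(319.4,209.5),S,(304.2,183.8)))
print("coltop",tri(T,(314.5,189.3),S,(285.8,176.9)))
P=lambda c,x,y,o,s,z:plane(c,((x+.5)/s-.5+o[0],(y+.5)/s-.5+o[1]),z)
for nm,o,bore,end,dx in (("L",(168,206),(196,128),(163,326),0),("R",(224,202),(596,140),(493,310),400)):
  for z in (.018,.010):
    b=P(T,bore[0]-dx,bore[1],o,10,z);e=P(T,end[0]-dx,end[1],o,10,z);print(nm,z,b,e,np.linalg.norm(b-e),np.degrees(np.arctan2(*(b-e)[1::-1])))
for nm,o,end,dx in (("L",(205,290),(302,278),0),("R",(240,250),(647,287),400)):
  for z in (.018,.010): print("scene end",nm,z,P(S,end[0]-dx,end[1],o,10,z))
for nm,o,bore,dx in (("L",(205,290),(148,145),0),):
  print("scene bore",P(S,148,147,o,10,.018))
# PCA of tails
f=T["frame"].astype(int); m=(f.min(2)>140)
for nm,(c0,r0,c1,r1) in (("L",(181,223,191,239)),("R",(231,218,244,234))):
  ys,xs=np.where(m[r0:r1,c0:c1]);p=np.array([plane(T,(x+c0,y+r0),.018 if nm=="L" else .01)[:2] for x,y in zip(xs,ys)])
  w,v=np.linalg.eigh(np.cov(p.T));d=v[:,1]*np.sign(v[0,1]);print(nm,len(p),p.mean(0),np.degrees(np.arctan2(d[1],d[0])),np.ptp((p-p.mean(0))@d))
```

```text
head (array([ 0.51135775, -0.13480235,  0.08832361]), np.float64(0.0008707981819425304))
knob (array([ 0.51130301, -0.1340099 ,  0.1283385 ]), np.float64(0.0012092382943141924))
coltop (array([ 0.55593067, -0.12143563,  0.13445454]), np.float64(0.00047363058663803085))
L 0.018 [0.49961872 0.18457518 0.018     ] [0.44989925 0.18831722 0.018     ] 0.049860091156886756 -4.304141586892725
L 0.01 [0.5010397  0.18649857 0.01      ] [0.45092369 0.19027045 0.01      ] 0.05025774914782326 -4.304141586892705
R 0.018 [0.51232594 0.04600295 0.018     ] [0.46865041 0.06883338 0.018     ] 0.04928266403696211 -27.5973400923338
R 0.01 [0.51384826 0.04682116 0.01      ] [0.46982439 0.06983368 0.01      ] 0.04967571677140798 -27.59734009233379
scene end L 0.018 [0.44995926 0.19166626 0.018     ]
scene end L 0.01 [0.45366899 0.18814172 0.01      ]
scene end R 0.018 [0.46482529 0.07540063 0.018     ]
scene end R 0.01 [0.46867696 0.07076595 0.01      ]
scene bore [0.49704538 0.18768395 0.018     ]
L 73 [0.4701638  0.18766326] -6.0287475153875905 0.03784847577715918
R 68 [0.48797811 0.06103594] -29.301462153661785 0.038550085234349246
```

The left collar (larger y) is the tall one. Its top edge and bottom edge separate clearly in the scene view, and the two views agree at z = 18 mm. I'll first touch the knob lightly with closed fingers to get the exact height.

```bash
python3 -m jog '[[[0.3,-0.2,0],[0,0,0],1],[[0.6,-0.4,0],[0,0,0],1],[[0.94,-0.61,0],[0,0,0],1],[[0.94,-0.61,0],[0,0,0],1],[[0.94,-0.61,0],[0,0,0],1]]' 5
python3 -m jog '[[[0.94,-0.61,0],[0,0,0],1],[[0.94,-0.61,0],[0,0,0],1],[[0.94,-0.61,0],[0,0,0],1],[[0.94,-0.61,0],[0,0,0],1],[[0.94,-0.61,0],[0,0,0],1]]'
python3 -m jog '[[[0.94,-0.61,0],[0,0,0],1],[[0.94,-0.61,0],[0,0,0],1],[[0.94,-0.61,0],[0,0,0],1],[[0.94,-0.61,0],[0,0,0],1],[[0.94,-0.61,0],[0,0,0],1]]'
python3 -m jog '[[[0.94,-0.61,0],[0,0,0],1],[[0.94,-0.61,0],[0,0,0],1],[[0.94,-0.61,0],[0,0,0],1],[[0.6,-0.4,0],[0,0,0],1],[[0,0,0],[0,0,0],1]]'
```

```text
t: 0.72
tcp_pos: [0.2015, -0.4545, 0.2054]
tcp_rot: [[0.975, 0.224, 0.0], [0.224, -0.975, 0.0], [0.0, -0.0, -1.0]]
ft_force: [0.3, 0.4, 0.9]
opening: 0.064
t: 1.13
tcp_pos: [0.2989, -0.3534, 0.2057]
tcp_rot: [[0.974, 0.225, 0.0], [0.225, -0.974, -0.0], [0.0, 0.0, -1.0]]
ft_force: [0.7, -0.2, -0.2]
opening: 0.0308
t: 1.55
tcp_pos: [0.3961, -0.2526, 0.2057]
tcp_rot: [[0.974, 0.225, 0.0], [0.225, -0.974, -0.0], [0.0, 0.0, -1.0]]
ft_force: [0.3, -0.6, 0.4]
opening: 0.0009
t: 1.97
tcp_pos: [0.4677, -0.1777, 0.2053]
tcp_rot: [[0.973, 0.23, 0.001], [0.23, -0.973, 0.001], [0.001, -0.001, -1.0]]
ft_force: [-0.6, 0.1, 0.3]
opening: 0.0003
```

```bash
python3 -m jog '[[[0.8,-0.5,0],[0,0,0],1],[[0.8,-0.5,0],[0,0,0],1],[[0.5,-0.31,0.4],[0,0,0],1],[[0,0,0.7],[0,0,0],1],[[0,0,0.5],[0,0,0],1]]'
python3 -m jog '[[[0,0,0],[0,0,0],1]]'
python3 - <<'E'
from h import *
import cv2
T=bot.read_camera("top")["frame"];S=bot.read_camera("scene")["frame"]
z=lambda i,r,c,w:cv2.resize(i[r:r+w,c:c+w],(400,400),interpolation=cv2.INTER_CUBIC)
cv2.imwrite("pics/k1.png",np.hstack([z(T,165,270,80),z(S,140,260,80)]))
E
```

```text
t: 2.38
tcp_pos: [0.5096, -0.1368, 0.1645]
tcp_rot: [[0.974, 0.226, -0.001], [0.226, -0.974, -0.0], [-0.001, 0.0, -1.0]]
ft_force: [0.1, -0.0, -0.3]
opening: 0.0005
t: 2.47
tcp_pos: [0.5075, -0.1367, 0.1619]
tcp_rot: [[0.974, 0.225, -0.006], [0.225, -0.974, 0.002], [-0.006, -0.003, -1.0]]
ft_force: [-0.6, 1.2, -0.8]
opening: 0.0002
```

View pics/k1.png

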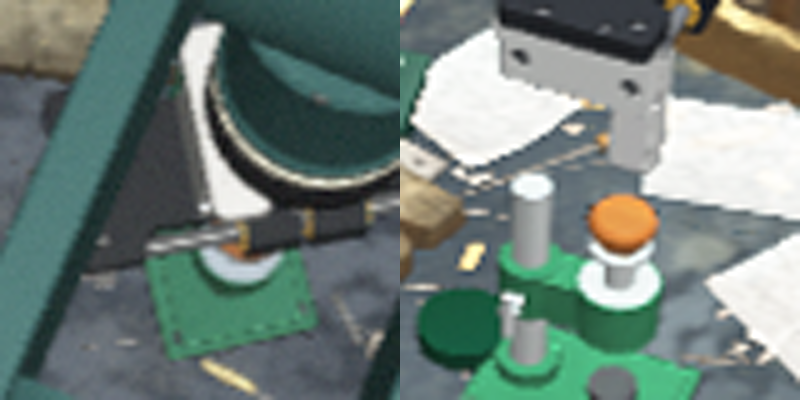

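```bash
python3 -m jog '[[[0.1,0,0.3],[0,0,0],1],[[0,0,0.25],[0,0,0],1],[[0,0,0.1],[0,0,0],1]]'
python3 - <<'E'
from h import *
import cv2
s=bot.observe();print(s["tcp_pos"],s["ft_force"])
S=bot.read_camera("scene");print(proj(S,s["tcp_pos"]),proj(S,s["tcp_pos"]-np.array([0,0,-.0])))
z=lambda i,r,c,w:cv2.resize(i[r:r+w,c:c+w],(600,600),interpolation=cv2.INTER_CUBIC)
cv2.imwrite("pics/k2.png",z(S["frame"],150,270,60))
E
```

```text
t: 2.82
tcp_pos: [0.512, -0.1368, 0.1486]
tcp_rot: [[0.975, 0.224, -0.001], [0.224, -0.975, 0.0], [-0.001, -0.0, -1.0]]
ft_force: [0.0, -0.2, -0.6]
opening: 0.0009
[ 0.512005   -0.13680463  0.1485686 ] [ 0.02162226 -0.18227212 -0.56985579]
[304.81901197 176.47857568] [304.81901197 176.47857568]
```

View pics/k2.png

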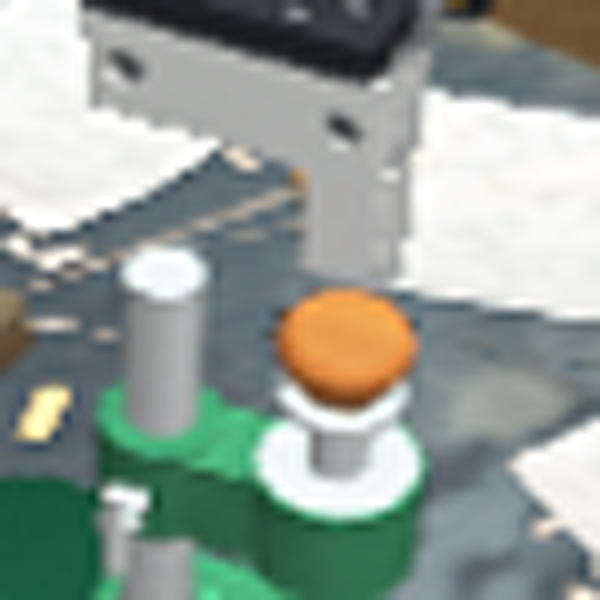

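```bash
python3 -m jog '[[[0,0,0.2],[0,0,0],1],[[0,0,0.15],[0,0,0],1],[[0,0,0.05],[0,0,0],1],[[0,0,0],[0,0,0],1]]'
python3 -m jog '[[[0,0,0.05],[0,0,0],1],[[0,0,0],[0,0,0],1]]'
python3 -m jog '[[[0,0,0.05],[0,0,0],1],[[0,0,0],[0,0,0],1]]'
python3 -m jog '[[[0,0,0.05],[0,0,0],1],[[0,0,0],[0,0,0],1]]'
python3 -m jog '[[[0,0,0.05],[0,0,0],1],[[0,0,0],[0,0,0],1]]'
```

```text
t: 3.2
tcp_pos: [0.512, -0.1365, 0.1386]
tcp_rot: [[0.974, 0.225, -0.001], [0.225, -0.974, 0.0], [-0.001, -0.0, -1.0]]
ft_force: [-0.8, 0.4, -0.3]
opening: 0.0008
t: 3.37
tcp_pos: [0.5124, -0.1366, 0.138]
tcp_rot: [[0.974, 0.225, 0.0], [0.225, -0.974, -0.0], [0.0, 0.0, -1.0]]
ft_force: [-0.3, 0.9, 0.2]
opening: 0.0005
t: 3.53
tcp_pos: [0.5123, -0.1366, 0.1367]
tcp_rot: [[0.974, 0.225, -0.0], [0.225, -0.974, -0.0], [-0.0, 0.0, -1.0]]
ft_force: [0.1, 0.5, -0.0]
opening: 0.0006
t: 3.7
tcp_pos: [0.5125, -0.1366, 0.1359]
tcp_rot: [[0.974, 0.225, 0.001], [0.225, -0.974, -0.0], [0.001, 0.0, -1.0]]
ft_force: [0.1, 0.2, 2.5]
opening: 0.0004
t: 3.87
tcp_pos: [0.5126, -0.1366, 0.1347]
tcp_rot: [[0.974, 0.225, 0.001], [0.225, -0.974, -0.0], [0.001, 0.001, -1.0]]
ft_force: [-0.5, -0.3, 3.1]
opening: 0.0006
```

```bash
python3 -m jog '[[[0,0,0.05],[0,0,0],1],[[0,0,0],[0,0,0],1],[[0,0,0],[0,0,0],1]]'
python3 -m jog '[[[0,0,0.05],[0,0,0],1],[[0,0,0],[0,0,0],1],[[0,0,0],[0,0,0],1]]'
python3 -m jog '[[[0,0,0],[0,0,0],1]]'
python3 -m jog '[[[0,0,0.05],[0,0,0],1],[[0,0,0],[0,0,0],1],[[0,0,0],[0,0,0],1]]'
```

```text
t: 4.12
tcp_pos: [0.5125, -0.1367, 0.1333]
tcp_rot: [[0.974, 0.225, 0.001], [0.225, -0.974, -0.0], [0.001, 0.0, -1.0]]
ft_force: [-1.0, 1.1, 4.0]
opening: 0.0006
t: 4.37
tcp_pos: [0.5125, -0.1366, 0.1318]
tcp_rot: [[0.974, 0.225, 0.0], [0.225, -0.974, -0.0], [0.0, 0.0, -1.0]]
ft_force: [0.0, 0.8, 3.7]
opening: 0.0006
t: 4.45
tcp_pos: [0.5125, -0.1366, 0.1318]
tcp_rot: [[0.974, 0.225, 0.0], [0.225, -0.974, -0.0], [0.0, 0.0, -1.0]]
ft_force: [0.7, 0.3, 4.0]
opening: 0.0006
t: 4.7
tcp_pos: [0.5125, -0.1366, 0.1306]
tcp_rot: [[0.974, 0.225, 0.001], [0.225, -0.974, -0.0], [0.0, 0.0, -1.0]]
ft_force: [-0.2, 0.5, 5.0]
opening: 0.0003
```

```bash
python3 -m jog '[[[0,0,-0.5],[0,0,0],1],[[0,0,-1],[0,0,0],1],[[0,0,-1],[0,0,0],0.15],[[0.05,-0.4,-0.3],[0,0,0],0.15],[[0.09,-0.9,0],[0,0,0],0.15]]'
python3 -m jog '[[[0.09,-1,0],[0,0,0],0.15],[[0.09,-1,0],[0,0,0],0.15],[[0.09,-1,0],[0,0,0],0.15],[[0.09,-1,0],[0,0,0],0.15],[[0.09,-1,0],[0,0,0],0.15]]'
python3 -m jog '[[[0.09,-1,0],[0,0,0],0.15],[[0.09,-1,0],[0,0,0],0.15],[[0.09,-1,0],[0,0,0],0.15],[[0.09,-1,0],[0,0,0],0.15],[[0.09,-1,0],[0,0,0],0.15]]'
python3 -m jog '[[[0.09,-0.8,0],[0,0,0.9],0.15],[[0,0,0],[0,0,0.9],0.15],[[0,0,0],[0,0,0.9],0.15],[[0,0,0],[0,0,0.9],0.15],[[0,0,0],[0,0,0.9],0.15]]'
```

```text
t: 5.12
tcp_pos: [0.5096, -0.1055, 0.203]
tcp_rot: [[0.975, 0.222, 0.004], [0.222, -0.975, -0.002], [0.004, 0.003, -1.0]]
ft_force: [0.2, 0.7, -0.4]
opening: 0.0173
t: 5.53
tcp_pos: [0.4901, 0.022, 0.1994]
tcp_rot: [[0.974, 0.225, -0.002], [0.225, -0.974, 0.0], [-0.002, -0.001, -1.0]]
ft_force: [-0.2, -0.1, 0.1]
opening: 0.04
t: 5.95
tcp_pos: [0.4728, 0.1462, 0.1994]
tcp_rot: [[0.974, 0.225, -0.002], [0.225, -0.974, -0.0], [-0.002, -0.0, -1.0]]
ft_force: [0.2, -1.0, 0.1]
opening: 0.0397
t: 6.37
tcp_pos: [0.4707, 0.1653, 0.1993]
tcp_rot: [[0.996, -0.089, -0.002], [-0.089, -0.996, -0.0], [-0.002, 0.001, -1.0]]
ft_force: [0.1, -0.1, 0.2]
opening: 0.0402
```

```bash
python3 -m jog '[[[-0.19,-0.9,0.4],[0,0,0],0.15],[[0,0,1],[0,0,0],0.15],[[0,0,1],[0,0,0],0.15],[[0,0,1],[0,0,0],0.15],[[0,0,1],[0,0,0],0.15]]'
python3 -m jog '[[[0,0,0.5],[0,0,0],0.15],[[0,0,0],[0,0,0],0.15]]'
python3 - <<'E'
from h import *
import cv2
s=bot.observe()
T=bot.read_camera("top");S=bot.read_camera("scene");p=s["tcp_pos"]
print(p,proj(T,p),proj(S,p))
z=lambda i,r,c,w:cv2.resize(i[r:r+w,c:c+w],(400,400),interpolation=cv2.INTER_CUBIC)
cv2.imwrite("pics/c1.png",np.hstack([z(T["frame"],190,150,80),z(S["frame"],260,190,80)]))
E
```

```text
t: 6.78
tcp_pos: [0.4677, 0.1878, 0.0884]
tcp_rot: [[0.996, -0.087, -0.002], [-0.087, -0.996, -0.0], [-0.002, 0.0, -1.0]]
ft_force: [0.5, 0.1, 0.5]
opening: 0.04
t: 6.95
tcp_pos: [0.465, 0.1869, 0.0729]
tcp_rot: [[0.996, -0.087, -0.01], [-0.087, -0.996, -0.003], [-0.01, 0.003, -1.0]]
ft_force: [-0.8, 0.4, -0.1]
opening: 0.0401
[0.46497824 0.18689309 0.0729452 ] [179.57973075 228.5489027 ] [229.17133607 296.79782429]
```

View pics/c1.png

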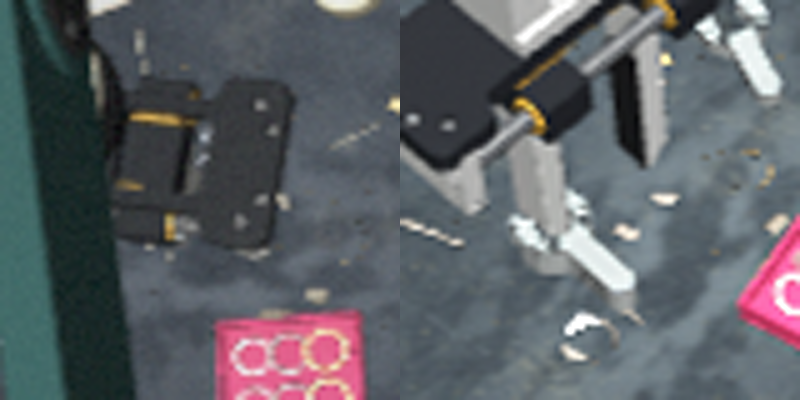

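```bash
python3 -m jog '[[[0.05,0,0.8],[0,0,0],0.15],[[0,-0.04,0.8],[0,0,0],0.15],[[0,0,0],[0,0,0],0.15],[[0,0,0],[0,0,0],0.15]]'
python3 - <<'E'
from h import *
import cv2
s=bot.observe()
S=bot.read_camera("scene");p=s["tcp_pos"]
print(p,proj(S,p),proj(S,[p[0],p[1],.018]))
z=lambda i,r,c,w:cv2.resize(i[r:r+w,c:c+w],(600,600),interpolation=cv2.INTER_CUBIC)
cv2.imwrite("pics/c2.png",z(S["frame"],270,195,60))
E
```

```text
t: 7.38
tcp_pos: [0.4702, 0.1884, 0.0384]
tcp_rot: [[0.996, -0.087, -0.0], [-0.087, -0.996, -0.0], [-0.0, 0.0, -1.0]]
ft_force: [0.2, -0.7, -0.3]
opening: 0.0399
[0.47024616 0.18837041 0.03841361] [227.8802199 305.6232771] [228.53180954 311.12337101]
```

View pics/c2.png

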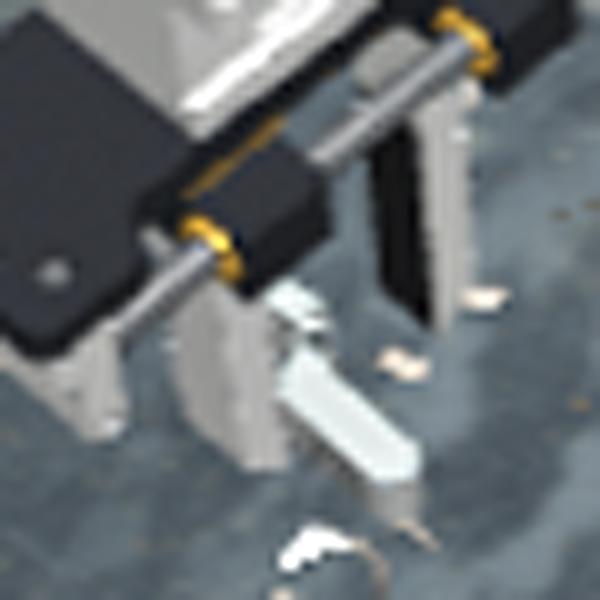

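```bash
python3 -m jog '[[[-0.1,0,0.7],[0,0,0],0.15],[[0,0,0.5],[0,0,0],0.15],[[0,0,0.1],[0,0,0],0.15],[[0,0,0],[0,0,0],0.15]]'
python3 -m jog '[[[0,0,0.1],[0,0,0],0.15],[[0,0,0],[0,0,0],0.15]]'
```

```text
t: 7.77
tcp_pos: [0.4682, 0.1885, 0.0062]
tcp_rot: [[0.996, -0.087, 0.001], [-0.087, -0.996, 0.0], [0.001, -0.0, -1.0]]
ft_force: [-0.6, -0.0, -0.0]
opening: 0.0401
t: 7.93
tcp_pos: [0.4689, 0.1887, 0.0042]
tcp_rot: [[0.996, -0.087, 0.002], [-0.087, -0.996, 0.001], [0.002, -0.001, -1.0]]
ft_force: [-0.0, 0.3, -0.5]
opening: 0.0397
```

```bash
python3 -m jog '[[[0,0,0],[0,0,0],0.6],[[0,0,0],[0,0,0],0.7],[[0,0,0],[0,0,0],0.8],[[0,0,0],[0,0,0],1],[[0,0,0],[0,0,0],1]]' 8
python3 -m jog '[[[0,0,0],[0,0,0],1],[[0,0,0],[0,0,0],1],[[0,0,0],[0,0,0],1],[[0,0,0],[0,0,0],1]]' 35
```

```text
t: 8.35
tcp_pos: [0.468, 0.1882, 0.0032]
tcp_rot: [[0.996, -0.087, 0.0], [-0.087, -0.996, -0.001], [0.0, 0.001, -1.0]]
ft_force: [-0.1, -0.6, 1.4]
opening: 0.012
t: 8.68
tcp_pos: [0.468, 0.1882, 0.0032]
tcp_rot: [[0.996, -0.087, 0.0], [-0.087, -0.996, -0.001], [0.0, 0.001, -1.0]]
ft_force: [-0.5, -1.6, 3.8]
opening: 0.0118
```

```bash
python3 -m jog '[[[0,0,-0.1],[0,0,0],1],[[0,0,-0.4],[0,0,0],1],[[0,0,-0.8],[0,0,0],1],[[0,0,-1],[0,0,0],1],[[0,0,-1],[0,0,0],1]]'
python3 -m jog '[[[0,0,-1],[0,0,0],1],[[0,0.3,-1],[0,0,0],1],[[0,0.6,-0.7],[0,0,0],1],[[0,0.9,0],[0,0,0],1],[[0,1,0],[0,0,0],1]]'
python3 -m jog '[[[0,1,0],[0,0,0],1],[[0,1,0],[0,0,0],1],[[0,1,0],[0,0,0],1],[[0,1,0],[0,0,0],1],[[0,1,0],[0,0,0],1]]'
python3 -m jog '[[[0,1,0],[0,0,0],1],[[0,1,0],[0,0,0],1],[[0,1,0],[0,0,0],1],[[0,1,0],[0,0,0],1],[[0,1,0],[0,0,0],1]]'
python3 -m jog '[[[0,0.7,0],[0,0,-0.5],1],[[0,0.3,0],[0,0,-1],1],[[0,0,0],[0,0,-1],1],[[0,0,0],[0,0,-1],1],[[0,0,0],[0,0,-1],1]]'
python3 -m jog '[[[0,0,0],[0,0,-0.75],1],[[0,0,0],[0,0,0],1]]'
```

```text
t: 9.1
tcp_pos: [0.4672, 0.1886, 0.0861]
tcp_rot: [[0.996, -0.087, -0.002], [-0.087, -0.996, 0.0], [-0.002, 0.0, -1.0]]
ft_force: [0.2, 0.1, -1.6]
opening: 0.0115
t: 9.52
tcp_pos: [0.4628, 0.1191, 0.1555]
tcp_rot: [[0.996, -0.085, 0.005], [-0.085, -0.996, 0.001], [0.004, -0.002, -1.0]]
ft_force: [0.4, -0.8, -2.1]
opening: 0.0119
t: 9.93
tcp_pos: [0.4506, -0.0066, 0.1535]
tcp_rot: [[0.996, -0.087, 0.001], [-0.087, -0.996, 0.0], [0.001, -0.0, -1.0]]
ft_force: [0.4, -0.5, -0.5]
opening: 0.0118
t: 10.35
tcp_pos: [0.4398, -0.1312, 0.1535]
tcp_rot: [[0.996, -0.087, 0.001], [-0.087, -0.996, 0.0], [0.001, -0.0, -1.0]]
ft_force: [0.7, -0.0, 0.0]
opening: 0.0115
t: 10.77
tcp_pos: [0.438, -0.1553, 0.1534]
tcp_rot: [[0.974, 0.228, 0.0], [0.228, -0.974, 0.0], [0.001, -0.0, -1.0]]
ft_force: [0.6, -0.8, -0.7]
opening: 0.0116
t: 10.93
tcp_pos: [0.4381, -0.155, 0.1534]
tcp_rot: [[0.961, 0.276, 0.0], [0.276, -0.961, 0.0], [0.001, -0.0, -1.0]]
ft_force: [-1.1, 0.1, -0.6]
opening: 0.0116
```

```bash
python3 -m jog '[[[0,0,0.7],[0,0,0],1],[[0,0,0.7],[0,0,0],1],[[0,0,0.6],[0,0,0],1],[[0,0,0.24],[0,0,0],1],[[0,0,0],[0,0,0],1]]'
cat > look.py <<'E'
from h import *
import sys
s=bot.observe();p=s["tcp_pos"];R=np.array(s["tcp_rot"])
T=bot.read_camera("top");S=bot.read_camera("scene")
print(np.round(p,4),np.round(s["ft_force"],1), "bore pred",np.round(p+0.031*R[:,0],4))
for n,c in(("T",T),("S",S)):print(n,"tcp",proj(c,p).round(1),"bore top",proj(c,p+.031*R[:,0]-[0,0,.0032-.018]).round(1),"plunger@head",proj(c,[.5113,-.1345,.0915]).round(1))
z=lambda i,r,c,w:cv2.resize(i[r:r+w,c:c+w],(400,400),interpolation=cv2.INTER_CUBIC)
cv2.imwrite(f"pics/{sys.argv[1]}.png",np.hstack([z(T["frame"],190,280,60),z(S["frame"],165,280,60)]))
E
python3 look.py p1
```

```text
t: 11.35
tcp_pos: [0.4369, -0.1545, 0.0954]
tcp_rot: [[0.961, 0.275, -0.003], [0.275, -0.961, 0.002], [-0.003, -0.003, -1.0]]
ft_force: [0.5, 0.4, -1.2]
opening: 0.0118
[ 0.4369 -0.1545  0.0954] [ 0.5  0.4 -1.2] bore pred [ 0.4667 -0.146   0.0953]
T tcp [326.5 245.3] bore top [323.7 231.1] plunger@head [318.3 213. ]
S tcp [334.  202.6] bore top [321.9 194.6] plunger@head [303.3 195.1]
```

View pics/p1.png

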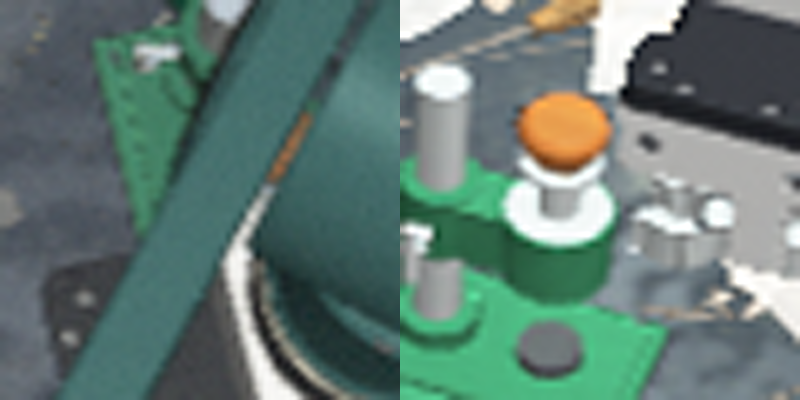

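Run:
```python
from h import *
s=bot.observe();p=s["tcp_pos"];R=np.array(s["tcp_rot"])
S=bot.read_camera("scene");f=cv2.resize(S["frame"][180:215,292:342],(800,560),interpolation=cv2.INTER_CUBIC)
raw=f.copy()
def mk(X,col):
    u=proj(S,X);cv2.circle(f,tuple(int(round((a-o+.5)*16)) for a,o in zip(u,(292,180))),3,col,-1)
b=p+.031*R[:,0]-[0,0,.0032]
for zz in (0,.018):
  for a in np.linspace(0.75,2*np.pi-.75,40): mk(b+R[:,0]*.016*np.cos(a)+R[:,1]*.016*np.sin(a)+[0,0,zz],(0,0,255) if zz else (255,0,0))
  for sg in(-1,1): mk(b+R[:,0]*.015+R[:,1]*.0105*sg+[0,0,zz],(0,255,255))
for a in np.linspace(0,6.28,50): mk([.5113+.021*np.cos(a),-.1345+.021*np.sin(a),.0917],(0,255,0)); 
for a in np.linspace(0,6.28,50): mk([.5113+.015*np.cos(a),-.1345+.015*np.sin(a),.1122],(255,0,255))
cv2.imwrite("pics/p2.png",f);cv2.imwrite("pics/p2r.png",raw)
```

```text
(no output)
```

View pics/p2.png

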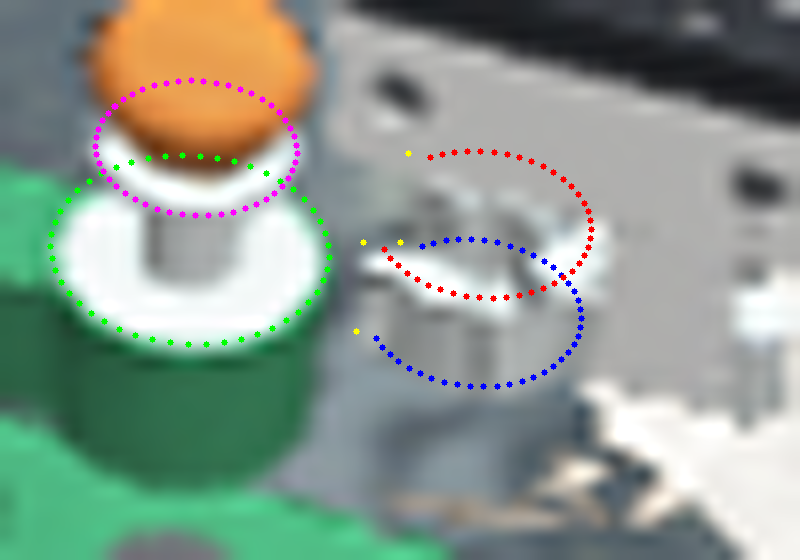

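View pics/p2r.png

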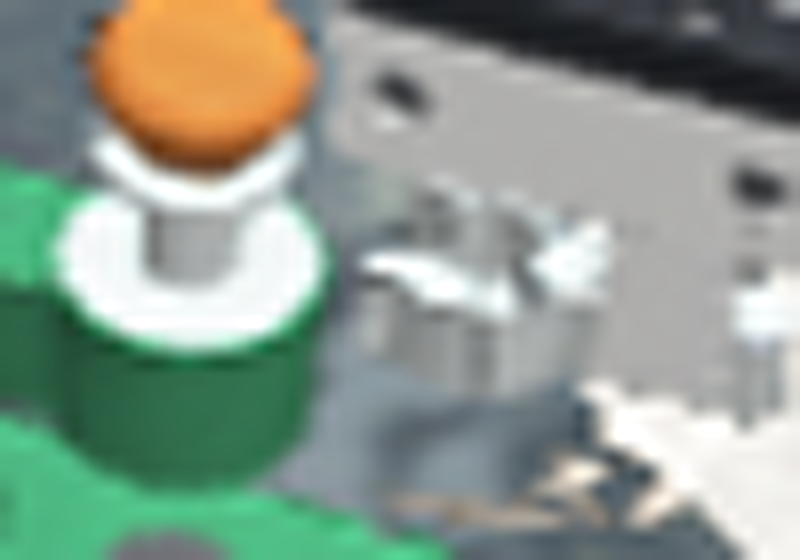

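```bash
python3 -m jog '[[[0.2,0.04,-0.1],[0,0,0],1],[[0.3,0.03,0],[0,0,0],1],[[0.18,0,0],[0,0,0],1],[[0,0,0],[0,0,0],1],[[0,0,0],[0,0,0],1]]'
cat > ov.py <<'E'
from h import *
import sys
s=bot.observe();p=s["tcp_pos"];R=np.array(s["tcp_rot"]);d=R[:,0];v=np.array([.5113,-.1345,0])-p
print("tcp",np.round(p,4),"fwd to axis",v@R[:,0],"bore gap",v@R[:,0]-.031,"lat(tool y)",v@R[:,1],np.round(s["ft_force"],1))
S=bot.read_camera("scene");f=cv2.resize(S["frame"][180:215,285:335],(800,560),interpolation=cv2.INTER_CUBIC)
cv2.imwrite(f"pics/{sys.argv[1]}.png",f)
E
python3 ov.py p3
```

```text
t: 11.92
tcp_pos: [0.4553, -0.1521, 0.0996]
tcp_rot: [[0.961, 0.276, 0.0], [0.276, -0.961, -0.0], [-0.0, 0.0, -1.0]]
ft_force: [0.8, 0.4, -1.5]
opening: 0.0119
tcp [ 0.4553 -0.1521  0.0996] fwd to axis 0.05866563774513832 bore gap 0.02766563774513832 lat(tool y) -0.0015183503490644426 [ 0.8  0.4 -1.5]
```

View pics/p3.png

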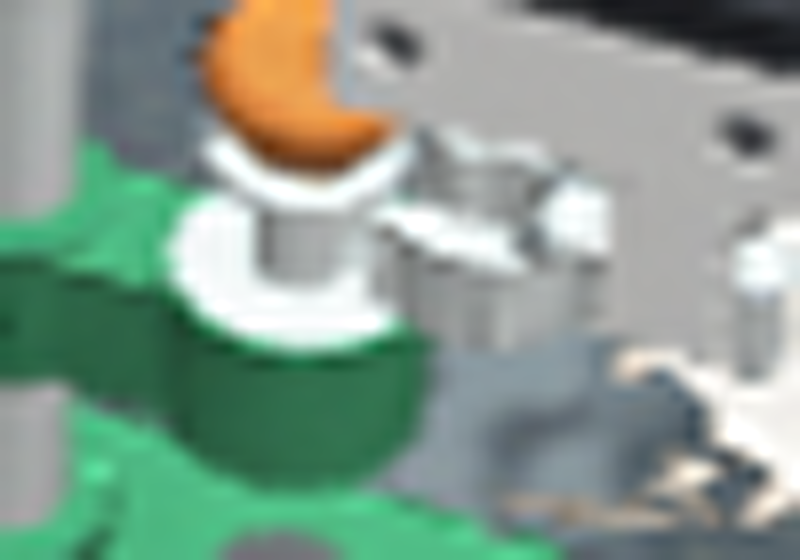

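```bash
python3 -m jog '[[[0.06,-0.04,0.06],[0,0,0],1],[[0,0,0],[0,0,0],1],[[0,0,0],[0,0,0],1]]'
python3 -m jog '[[[0,0,0.04],[0,0,0],1],[[0,0,0],[0,0,0],1]]'
python3 -m jog '[[[0,0,0.03],[0,0,0],1],[[0,0,0],[0,0,0],1]]'
python3 -m jog '[[[0,0,0.03],[0,0,0],1],[[0,0,0],[0,0,0],1]]'
```

```text
t: 12.22
tcp_pos: [0.4558, -0.1507, 0.0977]
tcp_rot: [[0.961, 0.276, -0.001], [0.276, -0.961, 0.0], [-0.0, -0.0, -1.0]]
ft_force: [-0.0, 0.4, -0.7]
opening: 0.0116
t: 12.38
tcp_pos: [0.4559, -0.1508, 0.0968]
tcp_rot: [[0.961, 0.275, -0.0], [0.275, -0.961, 0.0], [-0.0, -0.0, -1.0]]
ft_force: [-0.7, -0.1, -1.1]
opening: 0.0114
t: 12.55
tcp_pos: [0.456, -0.1508, 0.0961]
tcp_rot: [[0.961, 0.275, -0.0], [0.275, -0.961, -0.0], [-0.0, -0.0, -1.0]]
ft_force: [-0.6, -0.1, -1.6]
opening: 0.0116
t: 12.72
tcp_pos: [0.456, -0.1509, 0.0953]
tcp_rot: [[0.961, 0.275, -0.0], [0.275, -0.961, 0.0], [-0.0, -0.0, -1.0]]
ft_force: [0.5, -0.2, -1.4]
opening: 0.0117
```

```bash
python3 -m jog '[[[0,0,0.02],[0,0,0],1],[[0,0,0],[0,0,0],1]]'
python3 -m jog '[[[0,0,0.02],[0,0,0],1],[[0,0,0],[0,0,0],1]]'
python3 -m jog '[[[0,0,0.02],[0,0,0],1],[[0,0,0],[0,0,0],1]]'
python3 ov.py p4
```

```text
t: 12.88
tcp_pos: [0.456, -0.1509, 0.0949]
tcp_rot: [[0.961, 0.276, -0.0], [0.276, -0.961, -0.0], [-0.0, 0.0, -1.0]]
ft_force: [-0.5, -0.1, -1.4]
opening: 0.0113
t: 13.05
tcp_pos: [0.4561, -0.1509, 0.0947]
tcp_rot: [[0.961, 0.276, 0.0], [0.276, -0.961, -0.0], [0.0, 0.0, -1.0]]
ft_force: [-0.2, -0.6, -0.1]
opening: 0.0116
t: 13.22
tcp_pos: [0.4561, -0.151, 0.0944]
tcp_rot: [[0.961, 0.276, 0.0], [0.276, -0.961, -0.0], [0.0, 0.0, -1.0]]
ft_force: [-1.6, 0.2, 1.2]
opening: 0.0118
tcp [ 0.4561 -0.151   0.0944] fwd to axis 0.05753678892116981 bore gap 0.026536788921169813 lat(tool y) -0.0006576408501552238 [-1.6  0.2  1.2]
```

View pics/p4.png

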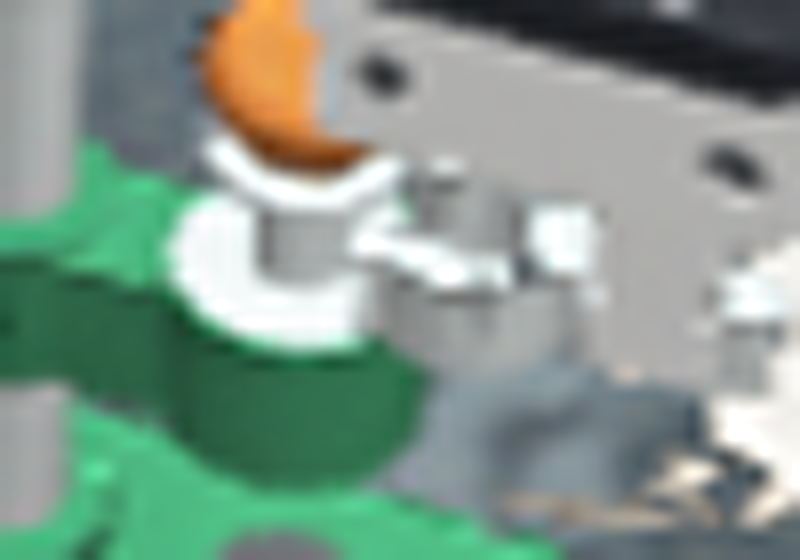

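```bash
python3 -m jog '[[[0,0,-0.05],[0,0,0],1],[[0,0,0],[0,0,0],1]]'
python3 -m jog '[[[0.2,-0.01,0],[0,0,0],1],[[0.2,-0.01,0],[0,0,0],1],[[0.1,0,0],[0,0,0],1],[[0,0,0],[0,0,0],1]]'
python3 ov.py p5
```

```text
t: 13.43
tcp_pos: [0.4562, -0.1509, 0.0952]
tcp_rot: [[0.961, 0.276, 0.0], [0.276, -0.961, -0.0], [0.0, 0.0, -1.0]]
ft_force: [-0.1, -1.2, -0.8]
opening: 0.0113
t: 13.77
tcp_pos: [0.4685, -0.1467, 0.095]
tcp_rot: [[0.961, 0.276, -0.0], [0.276, -0.961, 0.0], [-0.0, -0.0, -1.0]]
ft_force: [-0.7, -0.3, -1.4]
opening: 0.0114
tcp [ 0.4685 -0.1467  0.095 ] fwd to axis 0.04446020181768675 bore gap 0.01346020181768675 lat(tool y) 0.00011581507394843047 [-0.7 -0.3 -1.4]
```

View pics/p5.png

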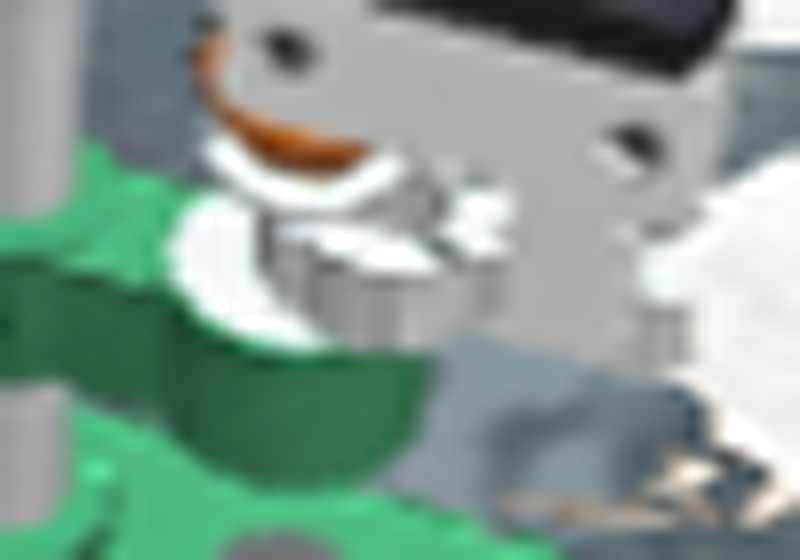

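```bash
python3 -m jog '[[[0,0,-0.03],[0,0,0],1],[[0.06,0,0],[0,0,0],1],[[0,0,0],[0,0,0],1]]'
python3 -m jog '[[[0.06,0,0],[0,0,0],1],[[0,0,0],[0,0,0],1]]'
python3 -m jog '[[[0.06,0,0],[0,0,0],1],[[0,0,0],[0,0,0],1]]'
```

```text
t: 14.07
tcp_pos: [0.4696, -0.1465, 0.0961]
tcp_rot: [[0.961, 0.276, 0.0], [0.276, -0.961, -0.0], [0.0, 0.0, -1.0]]
ft_force: [0.5, -0.1, -0.8]
opening: 0.0116
t: 14.23
tcp_pos: [0.4703, -0.1465, 0.0959]
tcp_rot: [[0.961, 0.275, -0.001], [0.275, -0.961, -0.001], [-0.002, 0.001, -1.0]]
ft_force: [-2.4, -1.7, -0.8]
opening: 0.0117
t: 14.4
tcp_pos: [0.4706, -0.1464, 0.0957]
tcp_rot: [[0.961, 0.275, -0.004], [0.275, -0.961, -0.001], [-0.005, 0.0, -1.0]]
ft_force: [-5.5, -3.4, 1.4]
opening: 0.0117
```

```bash
python3 -m jog '[[[0.06,0,-0.01],[0,0,0],1],[[0,0,0],[0,0,0],1]]'
python3 -m jog '[[[0.06,0,-0.01],[0,0,0],1],[[0,0,0],[0,0,0],1]]'
```

```text
t: 14.57
tcp_pos: [0.4709, -0.1461, 0.0956]
tcp_rot: [[0.961, 0.275, -0.007], [0.275, -0.961, -0.002], [-0.007, -0.0, -1.0]]
ft_force: [-8.2, -3.5, 1.2]
opening: 0.0116
t: 14.73
tcp_pos: [0.4718, -0.1457, 0.0954]
tcp_rot: [[0.961, 0.275, -0.008], [0.275, -0.962, -0.001], [-0.008, -0.001, -1.0]]
ft_force: [-7.5, -3.1, -0.4]
opening: 0.012
```

```bash
python3 -m jog '[[[0.05,0,0],[0,0,0],1],[[0,0,0],[0,0,0],1]]'
python3 -m jog '[[[0.05,0,0],[0,0,0],1],[[0,0,0],[0,0,0],1]]'
python3 -m jog '[[[0.05,0,0],[0,0,0],1],[[0,0,0],[0,0,0],1]]'
```

```text
t: 14.9
tcp_pos: [0.4736, -0.1452, 0.0953]
tcp_rot: [[0.961, 0.275, -0.007], [0.275, -0.961, -0.001], [-0.007, -0.001, -1.0]]
ft_force: [-5.4, -3.6, -1.8]
opening: 0.0114
t: 15.07
tcp_pos: [0.476, -0.1446, 0.0955]
tcp_rot: [[0.961, 0.275, -0.004], [0.275, -0.961, -0.0], [-0.004, -0.001, -1.0]]
ft_force: [-2.1, -1.3, -2.4]
opening: 0.0117
t: 15.23
tcp_pos: [0.4802, -0.1436, 0.0967]
tcp_rot: [[0.961, 0.276, 0.003], [0.276, -0.961, 0.0], [0.003, 0.0, -1.0]]
ft_force: [1.1, -0.4, -2.4]
opening: 0.0117
```

```bash
python3 -m jog '[[[0,0,0.04],[0,0,0],1],[[0.02,0,0],[0,0,0],1],[[0,0,0],[0,0,0],1]]'
python3 ov.py p6
```

```text
t: 15.48
tcp_pos: [0.4807, -0.1436, 0.0964]
tcp_rot: [[0.961, 0.276, 0.004], [0.276, -0.961, -0.0], [0.003, 0.001, -1.0]]
ft_force: [3.2, 0.4, -0.8]
opening: 0.0116
tcp [ 0.4807 -0.1436  0.0964] fwd to axis 0.03155192387196505 bore gap 0.0005519238719650515 lat(tool y) -0.00040901839326742474 [ 3.2  0.4 -0.8]
```

View pics/p6.png

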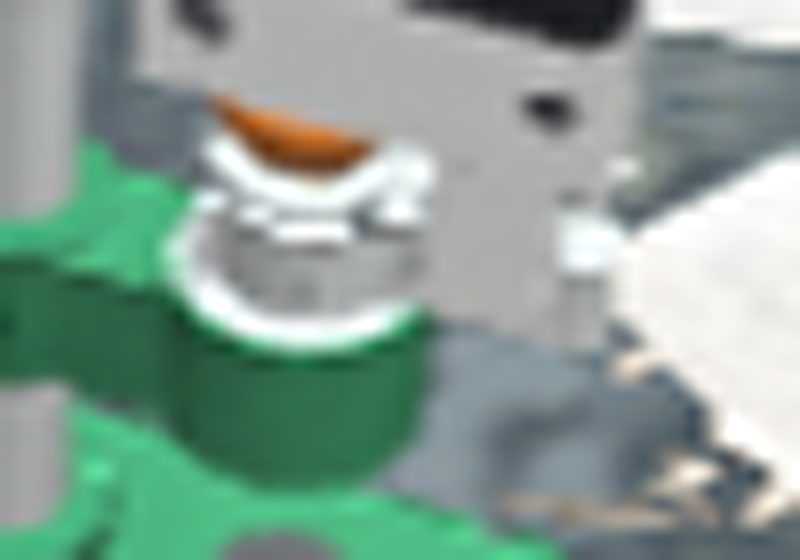

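```bash
python3 -m jog '[[[0.03,0,0.01],[0,0,0],1],[[0,0,0],[0,0,0],1]]'
python3 -m jog '[[[0.03,0,0.01],[0,0,0],1],[[0,0,0],[0,0,0],1]]'
python3 -m jog '[[[0.02,0,0.01],[0,0,0],1],[[0,0,0],[0,0,0],1]]'
```

```text
t: 15.7
tcp_pos: [0.4809, -0.1436, 0.0959]
tcp_rot: [[0.961, 0.276, 0.002], [0.276, -0.961, -0.001], [0.002, 0.001, -1.0]]
ft_force: [3.6, 0.2, 0.7]
opening: 0.0118
t: 15.87
tcp_pos: [0.481, -0.1435, 0.0952]
tcp_rot: [[0.961, 0.276, 0.001], [0.276, -0.961, -0.001], [0.001, 0.001, -1.0]]
ft_force: [3.3, -0.8, 0.5]
opening: 0.0114
t: 16.03
tcp_pos: [0.4811, -0.1435, 0.0947]
tcp_rot: [[0.961, 0.275, -0.0], [0.275, -0.961, -0.001], [-0.0, 0.001, -1.0]]
ft_force: [3.0, -1.5, 0.9]
opening: 0.012
```

```bash
python3 -m jog '[[[0,0,0],[0,0,0],0.7],[[0,0,0],[0,0,0],0.6],[[0,0,0],[0,0,0],0.4],[[0,0,0],[0,0,0],0.15]]'
python3 ov.py p7
```

```text
t: 16.37
tcp_pos: [0.4804, -0.1429, 0.0942]
tcp_rot: [[0.961, 0.276, -0.002], [0.276, -0.961, 0.001], [-0.002, -0.001, -1.0]]
ft_force: [0.5, -0.2, 0.4]
opening: 0.0287
tcp [ 0.4804 -0.1429  0.0942] fwd to axis 0.03217246404138378 bore gap 0.0011724640413837834 lat(tool y) 0.000581588344707004 [ 0.5 -0.2  0.4]
```

View pics/p7.png

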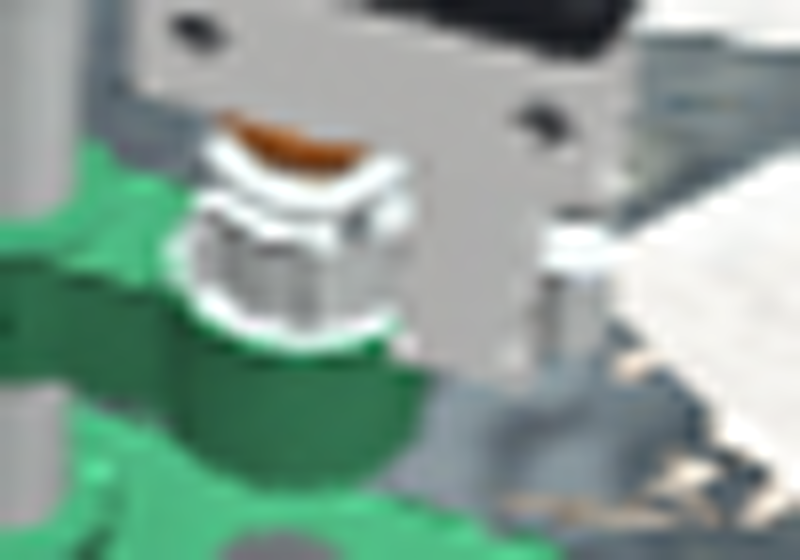

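```bash
python3 -m jog '[[[0,0,0],[0,0,0],0.1],[[-0.4,0,0],[0,0,0],0.1],[[-0.8,0,0],[0,0,0],0.1],[[-0.6,0,-0.5],[0,0,0],0.1],[[0,0,-1],[0,0,0],1]]'
python3 -m jog '[[[0,0,-1],[0,0,0],1],[[0,0,-0.6],[0,0,0],1],[[0,0,0],[0,0,0],1],[[0,0,0],[0,0,0],1]]'
python3 ov.py p8
```

```text
t: 16.83
tcp_pos: [0.4327, -0.1548, 0.1287]
tcp_rot: [[0.962, 0.274, -0.01], [0.274, -0.962, 0.003], [-0.008, -0.006, -1.0]]
ft_force: [1.1, -0.9, 0.5]
opening: 0.0384
t: 17.17
tcp_pos: [0.4378, -0.1559, 0.1728]
tcp_rot: [[0.961, 0.275, 0.002], [0.275, -0.961, -0.001], [0.001, 0.001, -1.0]]
ft_force: [-0.0, -0.3, -0.2]
opening: 0.0124
tcp [ 0.4378 -0.1559  0.1728] fwd to axis 0.07634008225600473 bore gap 0.045340082256004735 lat(tool y) -0.0005326318820511332 [-0.  -0.3 -0.2]
```

View pics/p8.png

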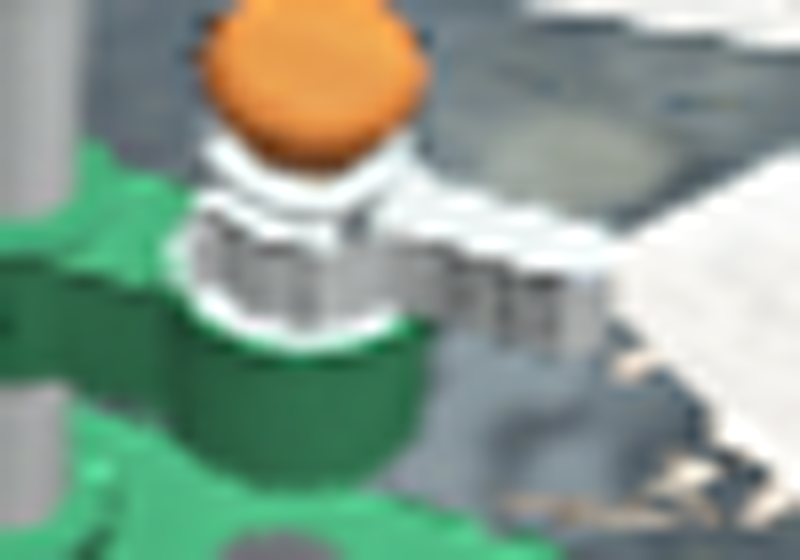

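```bash
python3 -m jog '[[[0.5,-0.02,0],[0,0,0],1],[[0.9,0,0],[0,0,0],1],[[0.9,0,0],[0,0,0],1],[[0.75,0,0.2],[0,0,0],1],[[0,0,0.5],[0,0,0],1]]' 10
python3 -m jog '[[[0,0,0.45],[0,0,0],1],[[0,0,0.1],[0,0,0],1],[[0,0,0],[0,0,0],1]]'
python3 ov.py s1
```

```text
t: 17.63
tcp_pos: [0.5143, -0.1329, 0.1538]
tcp_rot: [[0.961, 0.278, 0.002], [0.278, -0.961, 0.001], [0.002, -0.0, -1.0]]
ft_force: [-0.1, 0.0, -0.0]
opening: 0.0003
t: 17.88
tcp_pos: [0.509, -0.1336, 0.1381]
tcp_rot: [[0.961, 0.275, -0.005], [0.275, -0.961, 0.002], [-0.005, -0.003, -1.0]]
ft_force: [-0.4, 0.2, 0.1]
opening: 0.0005
tcp [ 0.509  -0.1336  0.1381] fwd to axis 0.002602467943141804 bore gap -0.028397532056858195 lat(tool y) 0.001950200827500474 [-0.4  0.2  0.1]
```

View pics/s1.png

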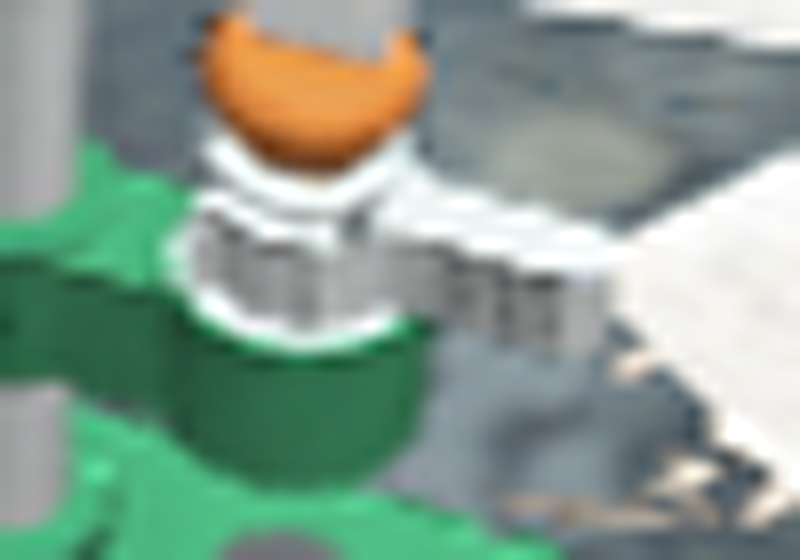

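```bash
python3 -m jog '[[[0.03,0.04,0],[0,0,0],1],[[0,0,0],[0,0,0],1],[[0,0,0],[0,0,0],1]]'
python3 -m jog '[[[0,0,0.06],[0,0,0],1],[[0,0,0.04],[0,0,0],1],[[0,0,0],[0,0,0],1]]'
python3 -m jog '[[[0,0,0.04],[0,0,0],1],[[0,0,0],[0,0,0],1]]'
python3 -m jog '[[[0,0,0.04],[0,0,0],1],[[0,0,0],[0,0,0],1]]'
```

```text
t: 18.18
tcp_pos: [0.5122, -0.1352, 0.1419]
tcp_rot: [[0.961, 0.275, 0.002], [0.275, -0.961, -0.001], [0.001, 0.001, -1.0]]
ft_force: [0.3, 0.5, -1.0]
opening: 0.0003
t: 18.43
tcp_pos: [0.5119, -0.1348, 0.1384]
tcp_rot: [[0.961, 0.275, -0.0], [0.275, -0.961, -0.0], [-0.0, 0.0, -1.0]]
ft_force: [0.5, -0.4, 0.8]
opening: 0.0005
t: 18.6
tcp_pos: [0.512, -0.1348, 0.1373]
tcp_rot: [[0.961, 0.276, -0.0], [0.276, -0.961, 0.0], [-0.0, -0.0, -1.0]]
ft_force: [0.1, 0.9, 0.3]
opening: 0.0003
t: 18.77
tcp_pos: [0.512, -0.1348, 0.1363]
tcp_rot: [[0.961, 0.276, -0.0], [0.276, -0.961, -0.0], [-0.0, -0.0, -1.0]]
ft_force: [1.2, 0.1, 0.1]
opening: 0.0005
```

```bash
python3 -m jog '[[[0,0,0.06],[0,0,0],1],[[0,0,0],[0,0,0],1]]'
python3 -m jog '[[[0,0,0.04],[0,0,0],1],[[0,0,0],[0,0,0],1]]'
python3 -m jog '[[[0,0,0.04],[0,0,0],1],[[0,0,0],[0,0,0],1]]'
```

```text
t: 18.93
tcp_pos: [0.5121, -0.1348, 0.1353]
tcp_rot: [[0.961, 0.276, 0.0], [0.276, -0.961, -0.0], [0.0, 0.0, -1.0]]
ft_force: [-0.7, 0.7, 2.2]
opening: 0.0004
t: 19.1
tcp_pos: [0.5121, -0.1348, 0.1344]
tcp_rot: [[0.961, 0.276, 0.0], [0.276, -0.961, -0.0], [0.0, 0.0, -1.0]]
ft_force: [-0.9, 1.2, 4.4]
opening: 0.0006
t: 19.27
tcp_pos: [0.5121, -0.1348, 0.1335]
tcp_rot: [[0.961, 0.276, 0.0], [0.276, -0.961, -0.0], [0.0, 0.0, -1.0]]
ft_force: [-1.9, -0.6, 4.1]
opening: 0.0006
```

```bash
python3 -m jog '[[[0,0,0.03],[0,0,0],1],[[0,0,0],[0,0,0],1],[[0,0,0],[0,0,0],1]]'
python3 -m jog '[[[0,0,0.03],[0,0,0],1],[[0,0,0],[0,0,0],1],[[0,0,0],[0,0,0],1]]'
```

```text
t: 19.52
tcp_pos: [0.5122, -0.1348, 0.1334]
tcp_rot: [[0.961, 0.276, 0.001], [0.276, -0.961, -0.0], [0.001, 0.001, -1.0]]
ft_force: [-2.2, 1.5, 7.1]
opening: 0.0005
t: 19.77
tcp_pos: [0.5122, -0.1348, 0.1334]
tcp_rot: [[0.961, 0.276, 0.001], [0.276, -0.961, -0.001], [0.001, 0.001, -1.0]]
ft_force: [-3.9, 1.3, 9.8]
opening: 0.0008
```

```bash
python3 -m jog '[[[0,0,0.05],[0,0,0],1],[[0,0,0],[0,0,0],1],[[0,0,0],[0,0,0],1]]'
python3 -m jog '[[[0,0,0.03],[0,0,0],1],[[0,0,0],[0,0,0],1],[[0,0,0],[0,0,0],1]]'
```

```text
t: 20.02
tcp_pos: [0.5122, -0.1348, 0.1333]
tcp_rot: [[0.961, 0.276, 0.002], [0.276, -0.961, -0.001], [0.002, 0.001, -1.0]]
ft_force: [-6.3, 1.8, 12.8]
opening: 0.0005
t: 20.27
tcp_pos: [0.5123, -0.1348, 0.1333]
tcp_rot: [[0.961, 0.276, 0.002], [0.276, -0.961, -0.001], [0.002, 0.002, -1.0]]
ft_force: [-5.6, 2.9, 15.2]
opening: 0.0001
```

```bash
python3 -m jog '[[[0,0,0.02],[0,0,0],1],[[0,0,0],[0,0,0],1],[[0,0,0],[0,0,0],1],[[0,0,0],[0,0,0],1]]'
python3 -m jog '[[[0,0,0],[0,0,0],1],[[0,0,0],[0,0,0],1],[[0,0,0],[0,0,0],1],[[0,0,0],[0,0,0],1],[[0,0,0],[0,0,0],1]]'
python3 -m jog '[[[0,0,0],[0,0,0],1],[[0,0,0],[0,0,0],1],[[0,0,0],[0,0,0],1]]'
python3 ov.py s2
```

```text
t: 20.6
tcp_pos: [0.5123, -0.1348, 0.1332]
tcp_rot: [[0.961, 0.276, 0.003], [0.276, -0.961, -0.001], [0.002, 0.002, -1.0]]
ft_force: [-6.1, 2.7, 16.8]
opening: 0.0006
t: 21.02
tcp_pos: [0.5123, -0.1348, 0.1332]
tcp_rot: [[0.961, 0.276, 0.003], [0.276, -0.961, -0.001], [0.002, 0.002, -1.0]]
ft_force: [-7.4, 2.1, 17.0]
opening: 0.0006
t: 21.27
tcp_pos: [0.5123, -0.1348, 0.1332]
tcp_rot: [[0.961, 0.276, 0.003], [0.276, -0.961, -0.001], [0.002, 0.002, -1.0]]
ft_force: [-7.2, 1.9, 17.7]
opening: 0.0004
tcp [ 0.5123 -0.1348  0.1332] fwd to axis -0.0011322838804696705 bore gap -0.03213228388046967 lat(tool y) -0.0008316976500145634 [-7.2  1.9 17.7]
```

View pics/s2.png

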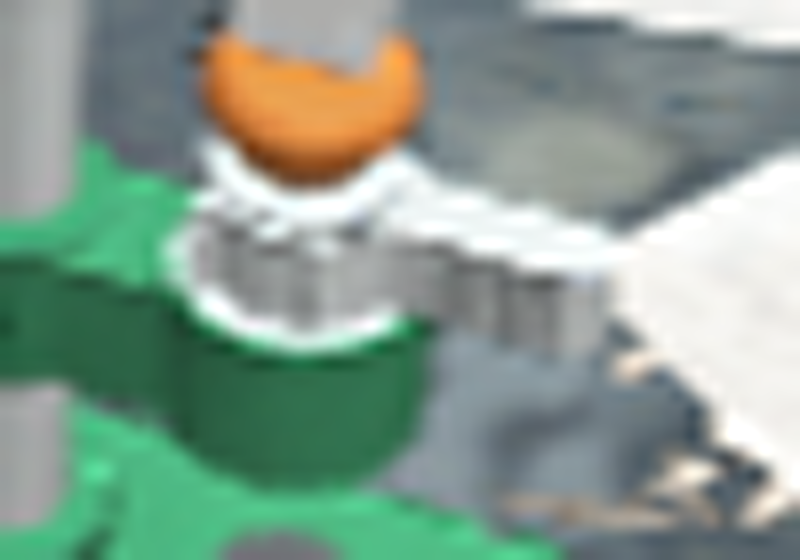

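```bash
python3 -m jog '[[[0,0,-0.1],[0,0,0],1],[[0,0,-0.15],[0,0,0],1],[[0,0,-0.4],[0,0,0],1],[[0,0,-0.8],[0,0,0],1],[[0,0,-1],[0,0,0],1]]'
python3 -m jog '[[[-0.5,0,-0.5],[0,0,0],1],[[-1,0,-0.2],[0,0,0],1],[[-1,0,0],[0,0,0],1],[[-1,0,0],[0,0,0],1],[[-1,0,0],[0,0,0],1]]'
python3 -m jog '[[[-0.6,0,0],[0,0,0],1],[[0,0,0],[0,0,0],1],[[0,0,0],[0,0,0],1]]'
python3 ov.py e1
python3 - <<'E'
from h import *
T=bot.read_camera("top")["frame"];S=bot.read_camera("scene")["frame"]
cv2.imwrite("pics/e2.png",cv2.resize(T[165:255,165:365],None,fx=4,fy=4,interpolation=cv2.INTER_CUBIC))
E
```

```text
t: 21.73
tcp_pos: [0.5108, -0.1344, 0.1883]
tcp_rot: [[0.961, 0.276, -0.005], [0.276, -0.961, 0.002], [-0.004, -0.003, -1.0]]
ft_force: [1.2, 0.3, 0.3]
opening: 0.0005
t: 22.15
tcp_pos: [0.403, -0.166, 0.2075]
tcp_rot: [[0.961, 0.276, -0.0], [0.276, -0.961, -0.0], [-0.0, -0.0, -1.0]]
ft_force: [0.2, -0.3, -0.4]
opening: 0.0005
t: 22.4
tcp_pos: [0.3895, -0.1702, 0.2077]
tcp_rot: [[0.962, 0.274, 0.001], [0.274, -0.962, -0.0], [0.001, 0.0, -1.0]]
ft_force: [-0.4, -0.3, -0.4]
opening: 0.0008
tcp [ 0.3895 -0.1702  0.2077] fwd to axis 0.12669552210417195 bore gap 0.09569552210417195 lat(tool y) -0.0009603990793958226 [-0.4 -0.3 -0.4]
```

View pics/e1.png

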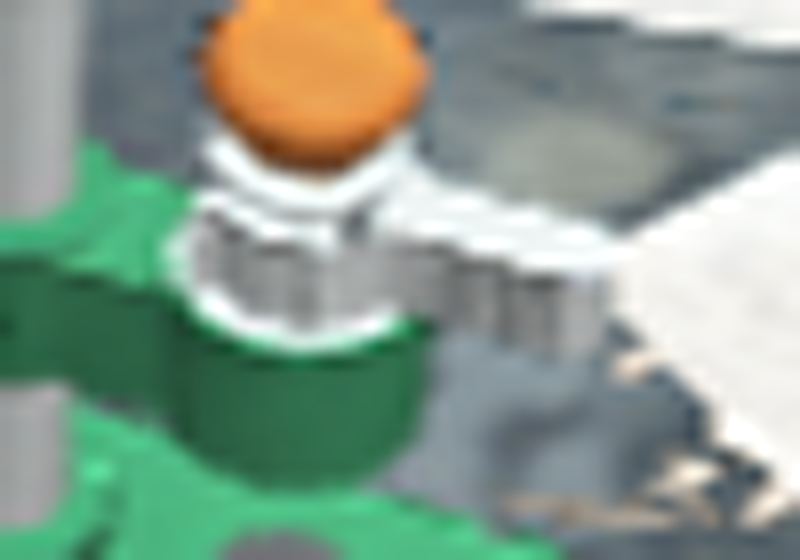

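View pics/e2.png

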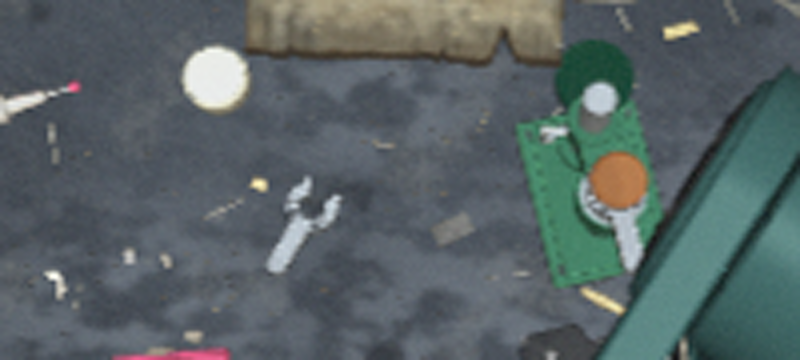

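The scene view shows the collar flat on the head round the plunger, with the knob back up (knob centred at about (316,80) in the zoom, as before the stroke). In the top view the short collar and pot are where they started. I'll hand in now.

```bash
python3 -c "
from bench import bot
print(bot.job_done())"
```

```text
the job is handed in; nothing more can be done
None
```

I fitted the tall collar on the press, made the trial stroke and handed the job in at about 22.5 s of the 70 s allowed. No verdict was reported.

- **Collar fitted:** I gripped the left collar (the tall one) by its tail and slid it under the flange. The wrist force reached about 9 N before it snapped home, then I let go. The camera shows it flat on the head round the plunger.
- **Height check:** Touching the knob and touching the head with the collar agreed on the head's height to within about 0.5 mm.
- **Trial stroke:** The knob bedded about 2.5 mm down. I held about 17 N at the wrist for roughly 0.7 s. Taking off about 5 N for the spring leaves about 12 N on the collar.
- **Last checks:** The final scene picture shows the knob fully up again. The top view shows the short collar and the pot where they started, and the arm is clear.

Three things were less certain:
- During the stroke the wrist also felt a sideways force of about 7 N.
- Before I let go of the collar there was about 3 N of residual pull along it, which went away on release.
- I did not locate the ring in any picture, but no move took the gripper down to tray level on that side.

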